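# Switch the signal selector to the dummy load

### The arm

A 6-joint arm with a two-finger parallel gripper is mounted at the origin on the work surface. World frame = base frame: x ahead of the robot, y to its left, z up, the work surface at z = 0. Lengths are in m, angles in degrees, forces in N, time in s.
With the tool pointing down it reaches from about 0.4 to 0.825 m from the base axis. Payload 7 kg.
Tool frame: the origin (TCP) lies midway between the tips of the shut fingers; the grasp point (between the pads) lies 19 mm behind it (r.grasp_offset is the distance from the TCP to the grasp point, in m); z points along the fingers, x is the direction in which the jaws open and shut, and the axes are right-handed (so a half turn about z gives the same grasp; the last joint's range is limited). The gripper opens to 88 mm and grips with 3 to 60 N. Pads are 19 mm wide; open, the fingers measure 130 mm over their backs; the gripper's body (78 mm by 193 mm) begins 47 mm behind the grasp point.
Start: joints at [86.179, 20.546, 0.682, 0, -70.136, -16.507], TCP at [0.235, 0.633, 0.203] pointing down, gripper open.
Joint ranges: [-176.03, 176.03], [-82.01, 121.73], [-58.28, 71.71], [-173.87, 95.51], [-174.79, -0.11], [-173.66, 173.66]. Speed limits (degrees/s): [136.94, 136.94, 172.46, 180, 180, 180].

### API

Orientations are given as [roll, pitch, yaw] about the fixed x, y, z axes, in that order (R = Rz(yaw) Ry(pitch) Rx(roll)).
In Python, from plant import r gives the robot as it stands.
- The arm moves only by the tool step_arm, never from a script. Its argument "deltas" is a list of rows, each a list of 7 numbers: the turn, a rotation vector about the tool's x, y, z in rad, then the shift along the tool's x, y, z in mm, then the opening, from -1 (shut) to 1 (fully open), so that 0 is half open. In form: [[ax, ay, az, x, y, z, grip], ...]. A call has 1 to 10 rows; each row shifts and turns the pose as measured when the row begins, along the tool's axes as they then stand; what a row does not reach is not made up. A row lasts 1/10 s, in which the tool goes at most 50 mm and 8.59 degrees, less where a joint would pass 70% of its speed; a pose out of reach is approached as far as the arm can. A call with a gripper value outside its range is refused whole. The fingers move at their own pace and stop on an object; "squeeze" is the grip in N (left out, the last holds). Time passes only in rows, so rows that do not move let the fingers close. It gives the time, the measured TCP pose, the force and the opening at its end, in the units of the state.
- r.get_state(): the state, without advancing time (a new reading comes with each control period).
- r.capture(name): name is "side" or "top"; returns the picture (420x560x3 uint8, red, green, blue); there is no depth.
- r.camera_info(name): a dict with "vertical_fov" (degrees; the focal length in pixels is half the picture's height over the tangent of half this angle, whatever the lens; pixels are square), "cx", "cy" (the principal point, pixels), "k1" (the pictures are not rectified: a ray, as slopes to the right and down, at radius r is drawn at 1 + k1 r^2 times it, then the intrinsics apply), "view" (4x4, takes a point from world to camera coordinates). Camera axes: x right, y down, z forward; pixel columns grow to the right and rows downward; lengths in m; the calibration is good to about 2 mm. A picture is of the moment at which its call begins. camera_info takes no time and is no camera call.
- r.close_job(): hands the job in, once; it reports no verdict.
The state is a dict: "time_s": time; "joints": joint angles; "qd": joint speeds; "joint_torque": joint torques, N m; "tcp_pos": TCP position; "eef_rot": TCP orientation; "contact_force": force on the tool from outside, world axes, zero at the start; "moment": the same for the moment, N m; "gripper_width": finger opening in m.
Only numpy, scipy, OpenCV 4.12 (cv2) and the standard library are available. Lean on these libraries where they do the work, as an engineer would, in place of code of your own. Each camera call takes 0.05 s, during which the arm holds its last target.

### The job

On the black selector unit, push the orange arm round with one fingertip until it points straight at the silver finned dummy load, and leave it there; then press the green button fully down to confirm, and let it come back up. Do not press the button before the arm points at the load, never pinch the arm, and leave the multimeter, the loose adapter and the screwdriver where they are.

Things in the scene. Friction and masses are not known exactly. Their poses are not given: they have to be found in the camera images.
- case: Fixed black sheet-metal selector unit, 260 (x) x 320 (y) x 60 mm tall, flat top. Origin under its centre on the table; z up; its own -x side, about towards the robot, carries the four ports. The selector's hub stands on its top at local (60, 0) mm. The four ports stand on its top on a circle of radius 140 mm about the hub, at directions -1.05, -0.45, 0.45 and 1.05 rad (the values of joint pointer at which the arm points at them).
- pointer (a joint): Angle of the selector arm about the vertical axis of its hub, rad, positive anticlockwise seen from above; at 0 the arm points along the case's own -x. Stops at -1.45 and 1.45. It starts between the two middle ports. No detents or spring: stiff (friction 0.2 N m, about 2.7 N at 75 mm from the hub) and it stays where it is left.
- hub (a point): Point on the arm's axis of rotation, at the height of the arm's top face (56 mm above the case's top). The hub is a black knob 40 mm in diameter, its top 60 mm above the case's top.
- bar_tip (a point): Tip of the orange arm, 113 mm from the hub's axis, 47 mm above the case's top (mid height of the arm). The arm is a level bar 16 mm wide and 18 mm tall, its underside 38 mm and its top 56 mm above the case's top, straight from the hub to 105 mm out, then a narrow nose; a white line runs along its top. There is free space below and beside it.
- aim (a point): Point straight ahead of the arm, 140 mm from the hub's axis, fixed to the arm, 47 mm above the case's top: where the arm points on the circle of the ports. The arm consists of two halves, each 8 mm wide, side by side along its length, one for each flank (pointer_c0 and pointer_c2); pressing both flanks at once is a pinch.
- load: Dummy load fixed upright on one of the four ports: silver cylinder with five round fins, 40 mm in diameter, 50 mm tall above the case's top. Origin on its axis at the case's top, z up.
- cap_red: Port closed with a red round cap, 22 mm in diameter, 32 mm tall above the case's top (its foot 26 mm wide), fixed. Origin on its axis at the case's top.
- cap_blue: The same with a blue cap.
- cap_yellow: The same with a yellow cap.
- key (a joint): Travel of the green button, m: 0 up, 0.006 fully down; spring return, about 1.5 N at the start of its travel and 5 N fully down.
- key_top (a point): Centre of the top of the round green button (36 mm in diameter, pressed straight down), 62 mm above the table when up. It stands in a round black collar (52 mm) on a grey box 75 x 75 x 40 mm tall fixed to the table, to the left or right of the selector unit.
- meter: Loose bystander: red handheld multimeter lying flat, 150 (x) x 78 (y) x 32 mm tall (its dial to 43 mm), on the other side of the selector unit from the button. Origin under its centre.
- adapter: Loose bystander: small steel and brass coax adapter standing upright on the case's top near a corner away from the ports; 24 mm in diameter, 34 mm tall. Origin under its centre.
- screwdriver: Loose bystander: stubby screwdriver, 110 mm long, square purple handle 22 mm wide and 20 mm tall, lying on the case's top along its far edge (away from the ports), along its own x.

How it is judged (in metres and radians):
On the way, in this order (a step that is already met when the one before it is completed fails the run):
1. the arm is pushed to point at the dummy load and rests there (horizontal distance between aim and load below 0.014 m and velocity of joint pointer between -0.05 and 0.05 rad/s), for 0.3 s.
2. the green button is pressed fully down (horizontal distance between aim and load below 0.014 m and value of joint key above 0.0045 m), for 0.1 s.
At the end, for the whole second after the job is handed in: The arm is at rest and points at the dummy load (the aim point, 140 mm out, within 14 mm of the load's axis, about 6 degrees); the button, pressed at least 4.5 mm down after that, is up again (under 1.5 mm); multimeter, adapter and screwdriver within 20 mm of where they started (horizontal distance between aim and load below 0.014 m and value of joint key below 0.0015 m and velocity of joint pointer between -0.02 and 0.02 rad/s and distance of each of meter, adapter, screwdriver from where it was at the start of the episode below 0.02 m); the robot touches nothing.
It fails at once if the button is pressed (over 3 mm) while the arm does not point at the dummy load (value of joint key above 0.003 m and not (horizontal distance between aim and load below 0.014 m)).
It fails at once if the arm is pinched (both flanks pressed at once with over 0.5 N) (contact force between the fingers and pointer_c0 above 0.5 N and contact force between the fingers and pointer_c2 above 0.5 N).
It fails at once if the multimeter, adapter or screwdriver is moved or lifted by more than 20 mm (distance of any of meter, adapter, screwdriver from where it was at the start of the episode above 0.02 m).
It also fails if it takes over 54 s, if anything falls off the work surface, if the arm or the gripper's body presses on something with over 40 N, if the wrist force passes 120 N, or if a joint passes its speed limit or range.

## Working session

There is one attempt and no reset: what is moved stays moved. The work goes in short steps, Python scripts to look and compute and a tool call to move; the robot and the scene stay as the last step left them, time stands still between calls to the robot, and variables do not carry over. Pictures are saved under pics/ and viewed, and the job is handed in when it is done.

Besides the shell and the picture viewer there is one more tool, called after ">>>" as name([rows], argument=value, ...), one row to a line, values as JSON. step_arm: Moves the arm, as the interface text tells. Its arguments: {"type":"object","properties":{"deltas":{"type":"array","items":{"type":"array","items":{"type":"number"}}},"squeeze":{"type":"number"}},"required":["deltas"]}

```bash
mkdir -p pics; ls; python3 - <<'E'
from plant import r
import cv2
for n in("side","top"):
    cv2.imwrite(f"pics/{n}0.png",r.capture(n)[:,:,::-1]); print(n,r.camera_info(n))
print(r.get_state())
E
```

```text
pics
side {'vertical_fov': 54.28159799065716, 'cx': 281.4963829200025, 'cy': 210.0237608505469, 'k1': -0.014801868334050563, 'view': array([[ 0.95754388, -0.28780222,  0.01672111, -0.57987256],
       [-0.20337918, -0.71549222, -0.66836202,  0.18077555],
       [ 0.2043199 ,  0.63658524, -0.74364818,  0.86662492],
       [ 0.        ,  0.        ,  0.        ,  1.        ]])}
top {'vertical_fov': 46.38036975613433, 'cx': 279.1804397968766, 'cy': 208.84932216323023, 'k1': -0.062095846653994057, 'view': array([[-0.00980003, -0.99994664,  0.00326823, -0.00636917],
       [-0.97435103,  0.00881425, -0.22486079,  0.6128704 ],
       [ 0.22481998, -0.00538804, -0.97438542,  1.08306661],
       [ 0.        ,  0.        ,  0.        ,  1.        ]])}
{'time_s': 0.1, 'joints': array([ 8.61780877e+01,  2.05870078e+01,  6.41168943e-01, -1.86314100e-02,
       -7.01357909e+01, -1.65066780e+01]), 'qd': array([ 0.1363581 , -0.12082639,  0.15821779,  0.15821455,  0.10282968,
        0.05404479]), 'joint_torque': array([-1.49309024e-03, -5.84162378e+01,  2.93753082e+01,  7.01547459e+00,
        1.01895374e-02, -5.11846156e-05]), 'tcp_pos': array([0.23435967, 0.63252385, 0.20253354]), 'eef_rot': array([-1.79993599e+02, -8.32425874e-02, -1.10334938e+02]), 'contact_force': array([-0.18626319, -0.10677013, -1.04447097]), 'moment': array([ 0.04436145, -0.0498801 ,  0.01156613]), 'gripper_width': 0.08741715017440914}
```

View pics/side0.png

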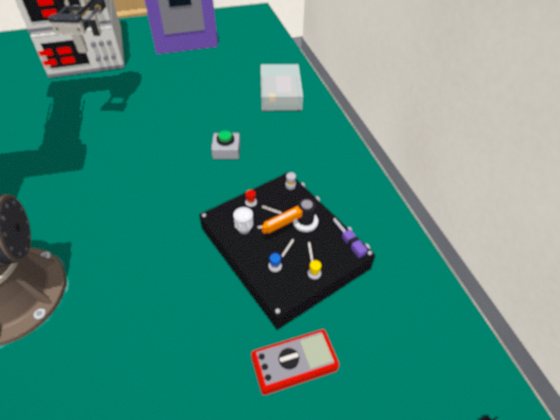

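View pics/top0.png

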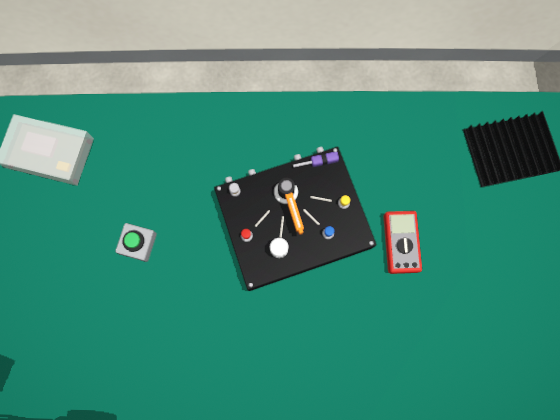

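The top view shows the load at about (279,248), hub (287,187), arm tip (300,232), button (132,240) and meter (404,242). So the load is the -0.45 port, beside the arm. Next I'll fit the case pose.

```bash
cat > h.py <<'E'
import numpy as np, cv2
from plant import r
def K(ci):
    f=210/np.tan(np.radians(ci['vertical_fov']/2)); return f
def proj(n,P):
    ci=r.camera_info(n); V=ci['view']; P=np.atleast_2d(P); c=P@V[:3,:3].T+V[:3,3]
    s=c[:,:2]/c[:,2:]; s=s*(1+ci['k1']*(s**2).sum(1,keepdims=True)); return s*K(ci)+[ci['cx'],ci['cy']]
def back(n,uv,z):
    ci=r.camera_info(n); V=ci['view']; d=(np.array(uv,float)-[ci['cx'],ci['cy']])/K(ci); s=d.copy()
    for _ in range(20): s=d/(1+ci['k1']*(s@s))
    R=V[:3,:3]; C=-R.T@V[:3,3]; w=R.T@np.array([s[0],s[1],1]); return C+w*(z-C[2])/w[2]
def blobs(im,lo,hi,amin=15):
    m=cv2.inRange(cv2.cvtColor(im,cv2.COLOR_RGB2HSV),lo,hi); n,l,s,c=cv2.connectedComponentsWithStats(m)
    return [(s[i].tolist(),c[i].round(1).tolist()) for i in range(1,n) if s[i][4]>=amin]
E
python3 - <<'E'
import cv2
for n in("side","top"):
    im=cv2.imread(f"pics/{n}0.png")
    c=im[140:300,205:385] if n=="top" else im[165:335,190:385]
    cv2.imwrite(f"pics/{n}0z.png",cv2.resize(c,None,fx=4 if n=="top" else 3.5,fy=4 if n=="top" else 3.5,interpolation=cv2.INTER_CUBIC)[:600,:800])
from h import *
for n in("side","top"):
    im=cv2.imread(f"pics/{n}0.png")[:,:,::-1].copy()
    for nm,lo,hi in (("org",(8,180,120),(20,255,255)),("red",(0,180,80),(5,255,255)),("blu",(100,150,80),(120,255,255)),("yel",(22,150,120),(34,255,255)),("grn",(55,180,120),(75,255,255))):
        print(n,nm,[b for b in blobs(im,lo,hi)][:6])
E
```

```text
side org [([262, 205, 41, 29, 383], [281.4, 220.3])]
side red [([37, 0, 17, 7, 98], [44.7, 2.6]), ([41, 8, 16, 10, 106], [48.2, 11.9]), ([56, 46, 17, 9, 117], [63.8, 50.0]), ([40, 48, 14, 9, 83], [47.2, 52.0]), ([60, 55, 16, 10, 115], [67.7, 59.8]), ([44, 58, 14, 8, 79], [51.0, 61.8])]
side blu [([269, 252, 13, 14, 134], [274.6, 258.2])]
side yel [([309, 259, 13, 16, 142], [315.0, 266.2])]
side grn [([219, 132, 12, 9, 94], [224.6, 136.0])]
top org [([285, 193, 19, 41, 207], [294.4, 213.3])]
top red [([384, 211, 38, 62, 475], [398.2, 242.9]), ([241, 229, 9, 10, 71], [245.3, 233.1])]
top blu [([325, 226, 10, 10, 76], [329.0, 230.5])]
top yel [([341, 195, 10, 11, 80], [344.9, 199.8])]
top grn []
```

View pics/top0z.png

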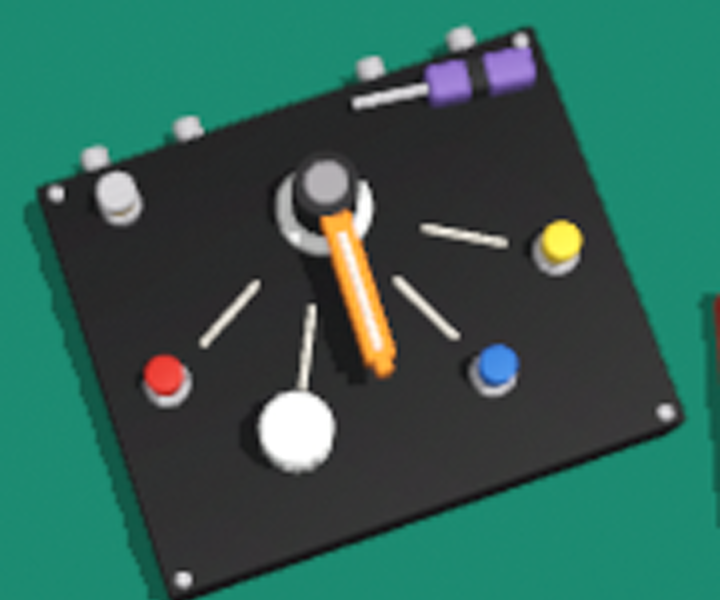

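View pics/side0z.png

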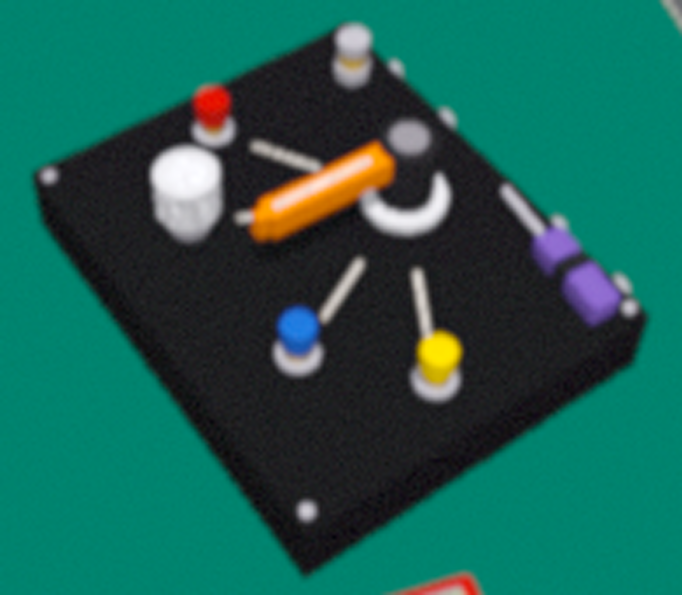

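```bash
python3 - <<'E'
from h import *
from scipy.optimize import least_squares
hub=np.array([.06,0]); D=dict(red=-1.05,load=-.45,blue=.45,yellow=1.05)
L={k:hub-.14*np.array([np.cos(a),np.sin(a)]) for k,a in D.items()}; L['hub']=hub
zt=dict(red=.092,blue=.092,yellow=.092,load=.11,hub=.12)
top=dict(red=(165,374),blue=(497,364),yellow=(561,240),load=(296,429),hub=(326,182))
side=dict(load=(187,170),hub=(408,137),red=(212,97),blue=(298,323),yellow=(440,349))
obs=[('top',k,np.array(p)/4+[205,140]-.375) for k,p in top.items()]+[('side',k,np.array(p)/3.5+[190,165]-.36) for k,p in side.items()]
def W(q,l):
    c,s=np.cos(q[2]),np.sin(q[2]); return q[:2]+np.array([[c,-s],[s,c]])@l
def f(q): return np.concatenate([proj(n,[*W(q,L[k]),zt[k]])[0]-p for n,k,p in obs])
best=min((least_squares(f,[.6,0,y]) for y in(-.5,0,.5)),key=lambda s:s.cost)
q=best.x; print('case',q,np.degrees(q[2])); print(best.fun.reshape(-1,2).round(1).tolist())
for k in L: print(k,W(q,L[k]).round(4))
for k,(n,kk,p) in zip(top,obs): print(k,back('top',p,zt[k])[:2].round(4))
h=W(q,hub)
for n,p,z in(('top',np.array([384,372])/4+[205,140]-.375,.107),('side',np.array([258,228])/3.5+[190,165]-.36,.107)):
    t=back(n,p,z)[:2]; d=t-h; a=(np.arctan2(-d[1],-d[0])-q[2]+np.pi)%(2*np.pi)-np.pi; print('tip',t,'r',np.hypot(*d),'pointer',a)
for u in((132,240),): print('btn top',back('top',u,.062))
print('btn side',back('side',(224.6,136-1),.062))
print('adapter',back('top',np.array([118,187])/4+[205,140],.094))
print('corners',proj('top',[[*W(q,np.array([a,b])),.06] for a in(-.13,.13) for b in(-.16,.16)]))
im=r.capture('top'); 
cv2.imwrite('pics/btn.png',cv2.resize(im[210:280,100:170,::-1],None,fx=8,fy=8,interpolation=cv2.INTER_CUBIC))
im=r.capture('side'); 
cv2.imwrite('pics/btns.png',cv2.resize(im[115:175,190:260,::-1],None,fx=8,fy=8,interpolation=cv2.INTER_CUBIC))
np.save('q.npy',q)
E
```

```text
case [ 0.59741362 -0.04576457  0.32106619] 18.395737829724524
[[-0.9, 0.7], [-0.3, 0.7], [-0.2, 0.7], [-0.4, 0.5], [-0.6, 0.9], [0.5, 0.9], [1.1, 0.1], [0.8, 0.4], [0.8, 0.2], [0.4, 0.1]]
red [0.5499 0.0664]
load [ 0.5155 -0.0088]
blue [ 0.5539 -0.1244]
yellow [ 0.6266 -0.164 ]
hub [ 0.6543 -0.0268]
red [0.5516 0.0645]
blue [ 0.5556 -0.125 ]
yellow [ 0.6282 -0.1646]
load [ 0.5166 -0.0098]
hub [ 0.6564 -0.0282]
tip [ 0.54887354 -0.05964629] r 0.1104612753263245 pointer -0.01942747424172131
tip [ 0.54577392 -0.06041538] r 0.11364958749945327 pointer -0.021068384156254893
btn top [0.54273239 0.33371932 0.062     ]
btn side [0.53902759 0.3344621  0.062     ]
adapter [0.66089782 0.09140156 0.094     ]
corners [[376.31427233 245.67953449]
 [246.25064997 290.67784277]
 [337.46908429 146.21065109]
 [212.56242192 187.0026166 ]]
```

View pics/btn.png

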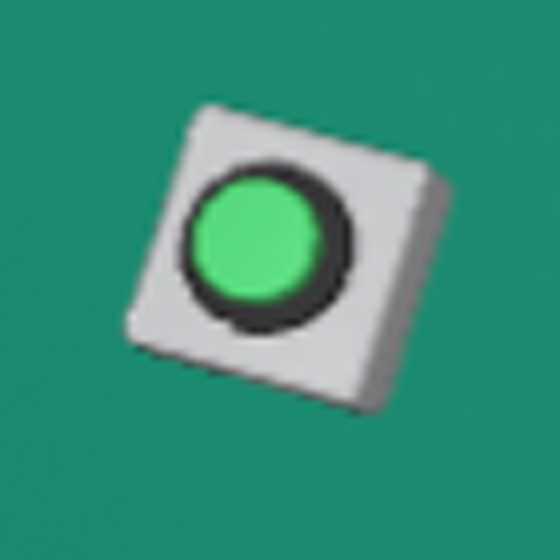

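View pics/btns.png

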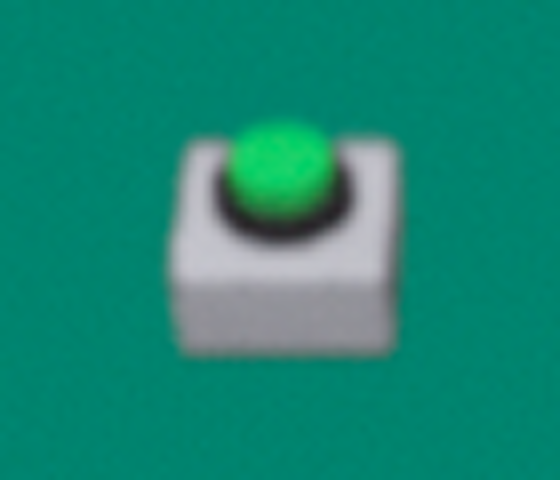

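```bash
cat >> h.py <<'E'
def todelta(target):
    from scipy.spatial.transform import Rotation as R
    s=r.get_state(); M=R.from_euler('xyz',s['eef_rot'],degrees=True).as_matrix()
    d=M.T@(np.array(target)-s['tcp_pos'])*1000
    print('t',s['time_s'],'tcp',s['tcp_pos'].round(4),'rot',s['eef_rot'].round(2),'F',s['contact_force'].round(2),'w',round(s['gripper_width'],4),'joints',s['joints'].round(1)); print('delta mm',d.round(1)); return d
E
```

>>> step_arm([
  [0,0,-0.145,0,0,0,-1],
  [0,0,-0.145,0,0,0,-1],
  [0,0,-0.145,0,0,0,-1],
])

```text
time_s: 0.5
tcp_pos: [0.2343, 0.6322, 0.2019]
eef_rot: [179.9, -0.1, -84.7]
contact_force: [-0.3, -0.8, 0.1]
gripper_width: 0.0693
```

```bash
python3 -c "
from h import *
todelta([.599,-.102,.2])"
```

```text
t 0.5 tcp [0.2343 0.6322 0.2019] rot [ 1.7995e+02 -1.4000e-01 -8.4740e+01] F [-0.33 -0.8   0.07] w 0.0693 joints [ 86.2  20.6   0.6  -0.  -70.1   9.1]
delta mm [ 764.5 -295.9    3.5]
```

>>> step_arm([
  [0,0,0,40,-15,0,-1],
  [0,0,0,40,-15,0,-1],
  [0,0,0,40,-15,0,-1],
  [0,0,0,40,-15,0,-1],
  [0,0,0,40,-15,0,-1],
  [0,0,0,40,-15,0,-1],
  [0,0,0,40,-15,0,-1],
  [0,0,0,40,-15,0,-1],
  [0,0,0,40,-15,0,-1],
  [0,0,0,40,-15,0,-1],
])

```text
time_s: 1.5
tcp_pos: [0.4256, 0.2378, 0.2006]
eef_rot: [179.9, -0.3, -83.9]
contact_force: [0.7, -0.6, -0.0]
gripper_width: 0.0007
```

```bash
python3 -c "
from h import *
todelta([.599,-.102,.2])"
```

```text
t 1.5 tcp [0.4256 0.2378 0.2006] rot [179.94  -0.28 -83.95] F [ 0.69 -0.6  -0.02] w 0.0007 joints [ 52.5   2.9 -22.4   0.2 -64.9  43.5]
delta mm [ 356.2 -136.6    2.2]
```

>>> step_arm([
  [0,0,0,40,-15,0,-1],
  [0,0,0,40,-15,0,-1],
  [0,0,0,40,-15,0,-1],
  [0,0,0,40,-15,0,-1],
  [0,0,0,40,-15,0,-1],
  [0,0,0,40,-15,0,-1],
  [0,0,0,40,-15,0,-1],
  [0,0,0,40,-15,0,-1],
  [0,0,0,35,-16,0,-1],
  [0,0,0,0,0,0,-1],
])

```text
time_s: 2.5
tcp_pos: [0.6038, -0.1206, 0.2023]
eef_rot: [-180.0, -0.2, -84.1]
contact_force: [-0.4, 1.1, -0.9]
gripper_width: 0.0007
```

```bash
python3 -c "
from h import *
todelta([.599,-.102,.1])
cv2.imwrite('pics/s1.png',r.capture('side')[:,:,::-1])"
```

```text
t 2.5 tcp [ 0.6038 -0.1206  0.2023] rot [-179.96   -0.21  -84.1 ] F [-0.41  1.07 -0.9 ] w 0.0007 joints [  7.   15.   -7.5   0.2 -67.5  88.8]
delta mm [-19.4   2.9 102.3]
```

View pics/s1.png

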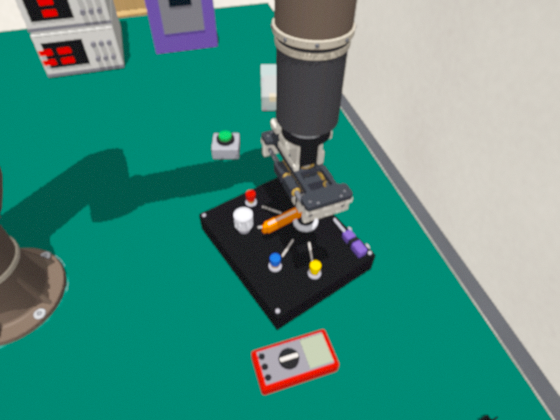

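The gripper is above the right spot, on the blue/yellow side of the arm, with the caps and the flank clear below. I'll descend beside the arm.

>>> step_arm([
  [0,0,0,-5,1,20,-1],
  [0,0,0,-5,1,20,-1],
  [0,0,0,-4,0,20,-1],
  [0,0,0,0,0,20,-1],
  [0,0,0,0,0,12,-1],
  [0,0,0,0,0,4,-1],
  [0,0,0,0,0,0,-1],
])

```text
time_s: 3.25
tcp_pos: [0.5979, -0.1015, 0.1045]
eef_rot: [-179.9, -0.1, -84.0]
contact_force: [0.3, 0.3, 0.2]
gripper_width: 0.0006
```

```bash
python3 -c "
from h import *
todelta([.577,-.0465,.101])
cv2.imwrite('pics/s2.png',cv2.resize(r.capture('side')[140:340,190:390,::-1],None,fx=3,fy=3))"
```

```text
t 3.25 tcp [ 0.5979 -0.1015  0.1045] rot [-1.7987e+02 -1.3000e-01 -8.3980e+01] F [0.3  0.26 0.16] w 0.0006 joints [  8.9  18.6 -16.    0.2 -55.2  87. ]
delta mm [-56.8  15.    3.3]
```

View pics/s2.png

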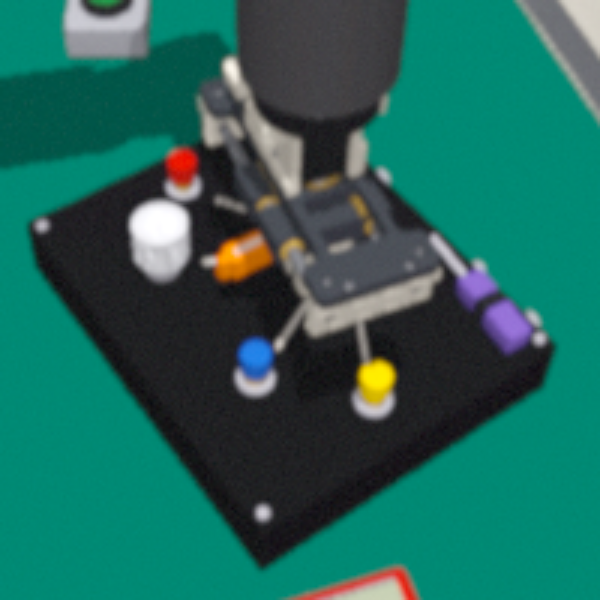

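>>> step_arm([
  [0,0,0,-6,1.5,1,-1],
  [0,0,0,-6,1.5,1,-1],
  [0,0,0,-6,1.5,0,-1],
  [0,0,0,-5,1.5,0,-1],
  [0,0,0,0,0,0,-1],
])

```text
time_s: 3.8
tcp_pos: [0.5908, -0.077, 0.1059]
eef_rot: [-179.5, -0.1, -84.0]
contact_force: [-0.1, 0.9, -0.1]
gripper_width: 0.0003
```

```bash
python3 -c "
from h import *
todelta([.577,-.0465,.101])"
```

```text
t 3.8 tcp [ 0.5908 -0.077   0.1059] rot [-1.7953e+02 -1.3000e-01 -8.3970e+01] F [-0.09  0.89 -0.07] w 0.0003 joints [ 11.5  17.5 -17.6   0.2 -54.5  84.4]
delta mm [-31.8  10.6   4.7]
```

>>> step_arm([
  [0,0,0,-5,1.5,2,-1],
  [0,0,0,-5,1.5,1,-1],
  [0,0,0,-5,1.5,1,-1],
  [0,0,0,-4,1,1,-1],
  [0,0,0,0,0,0,-1],
])

```text
time_s: 4.3
tcp_pos: [0.5826, -0.0569, 0.1005]
eef_rot: [-179.5, -0.1, -84.0]
contact_force: [0.6, -1.1, 0.1]
gripper_width: 0.0004
```

```bash
python3 -c "
from h import *
todelta([.577,-.0465,.101])
cv2.imwrite('pics/s3.png',cv2.resize(r.capture('side')[140:340,190:390,::-1],None,fx=3,fy=3))
cv2.imwrite('pics/t3.png',cv2.resize(r.capture('top')[130:300,200:390,::-1],None,fx=3,fy=3))"
```

```text
t 4.3 tcp [ 0.5826 -0.0569  0.1005] rot [-1.7953e+02 -1.3000e-01 -8.3960e+01] F [ 0.59 -1.06  0.06] w 0.0004 joints [ 13.7  16.9 -19.3   0.2 -53.4  82.2]
delta mm [-10.9   4.5  -0.6]
```

View pics/s3.png

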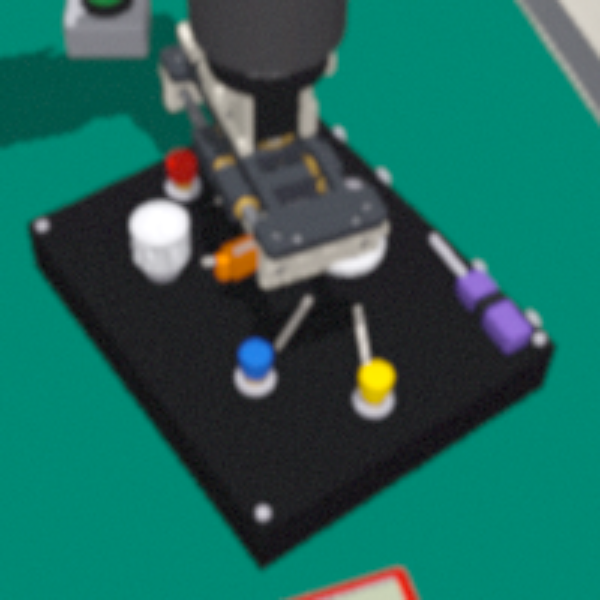

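View pics/t3.png

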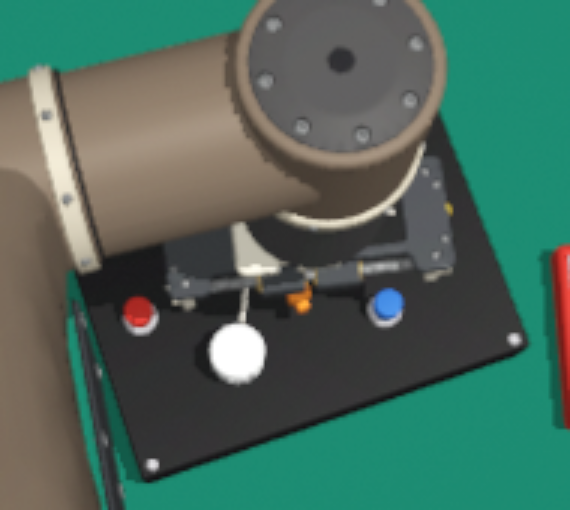

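The arm tip is still at top pixel (300,230), so no contact yet. I'll continue in small steps.

>>> step_arm([
  [0,0,0,-5,0.5,0,-1],
  [0,0,0,-5,0.5,0,-1],
  [0,0,0,-5,0.5,0,-1],
  [0,0,0,0,0,0,-1],
])

```text
time_s: 4.8
tcp_pos: [0.5798, -0.0416, 0.1006]
eef_rot: [-179.5, -0.1, -84.0]
contact_force: [0.2, -0.3, 0.9]
gripper_width: 0.0001
```

```bash
cat > tip.py <<'E'
from h import *
q=np.load('q.npy'); c,s=np.cos(q[2]),np.sin(q[2]); h=q[:2]+np.array([c,s])*.06
todelta([.577,-.0265,.101])
def show(a):
    a+=q[2]; return h-.113*np.array([np.cos(a),np.sin(a)])
for a in(-.02,-.1,-.2,-.3,-.4,-.45): print(a,proj('top',[*show(a),.107]).round(1),proj('side',[*show(a),.107]).round(1))
im=r.capture('top'); print([b for b in blobs(im[190:260,240:330].copy(),(8,180,100),(20,255,255),5)], 'offset 240,190')
import sys
cv2.imwrite(sys.argv[1]+'t.png',cv2.resize(im[130:300,200:390,::-1],None,fx=3,fy=3))
cv2.imwrite(sys.argv[1]+'s.png',cv2.resize(r.capture('side')[140:340,190:390,::-1],None,fx=3,fy=3))
E
python3 tip.py pics/a4
```

```text
t 4.8 tcp [ 0.5798 -0.0416  0.1006] rot [-1.7951e+02 -1.4000e-01 -8.4010e+01] F [ 0.21 -0.26  0.91] w 0.0001 joints [ 15.3  16.5 -19.8   0.3 -53.2  80.5]
delta mm [-15.3   1.2  -0.5]
-0.02 [[301.  233.7]] [[263.6 229.7]]
-0.1 [[297.1 234.8]] [[261.5 226.8]]
-0.2 [[292.2 235.6]] [[259.3 223.2]]
-0.3 [[287.1 236. ]] [[257.6 219.4]]
-0.4 [[282.1 235.9]] [[256.4 215.5]]
-0.45 [[279.6 235.7]] [[256.1 213.6]]
[([55, 36, 9, 8, 43], [59.0, 39.4])] offset 240,190
```

View pics/a4t.png

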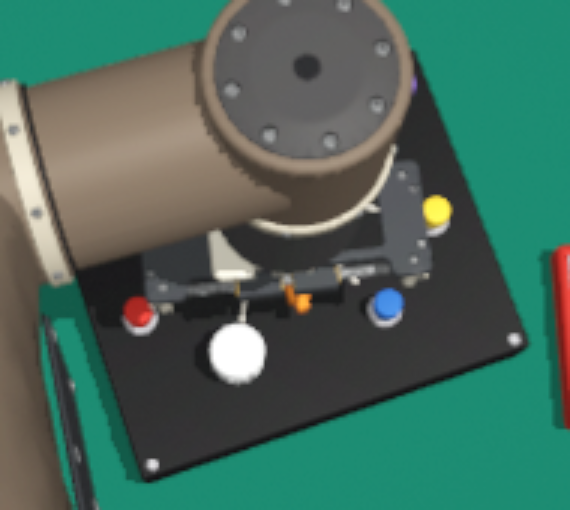

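View pics/a4s.png

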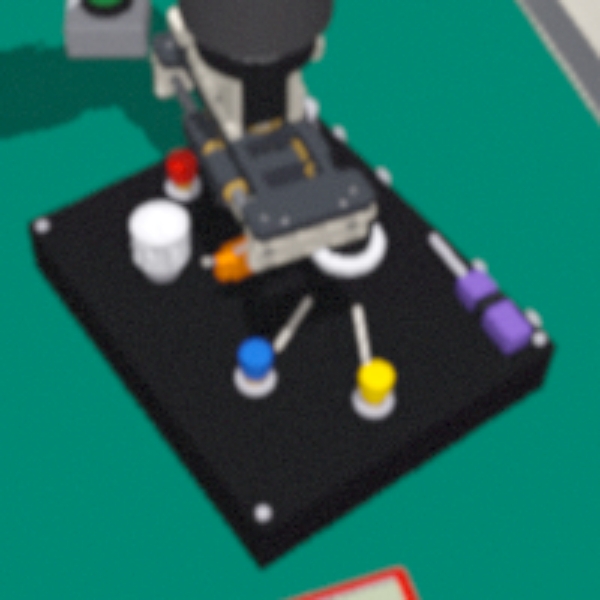

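```bash
python3 - <<'E'
from h import *
s=r.get_state(); p=s['tcp_pos']
print(proj('side',[p,p+[0,0,.06]]),proj('top',[p,p+[0,0,.06]]))
for n,o in(('side',(200,160)),('top',(220,170))):
    im=r.capture(n); x,y=o; c=np.ascontiguousarray(im[y:y+100,x:x+130,::-1]); c=cv2.resize(c,None,fx=6,fy=6,interpolation=cv2.INTER_CUBIC)
    c=np.clip(c.astype(float)*1.5,0,255).astype('uint8')
    for P in(p,):
        u=proj(n,P)[0]; cv2.drawMarker(c,tuple(int(v) for v in ((u-o)*6+3)),(255,0,255),cv2.MARKER_CROSS,14,1)
    cv2.imwrite(f'pics/b4{n}.png',c)
E
```

```text
[[276.4750876  221.90878513]
 [276.69788496 202.95905674]] [[292.48079729 219.76959002]
 [293.30750923 214.1180613 ]]
```

View pics/b4side.png

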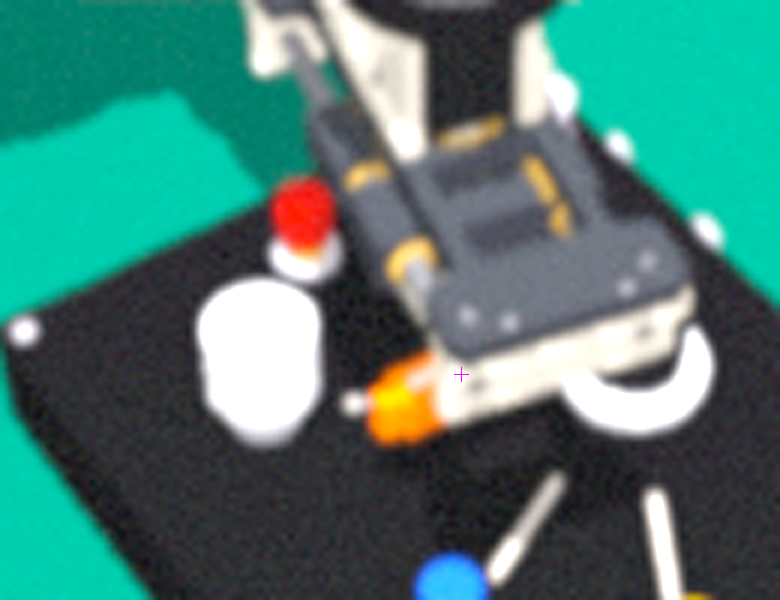

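View pics/b4top.png

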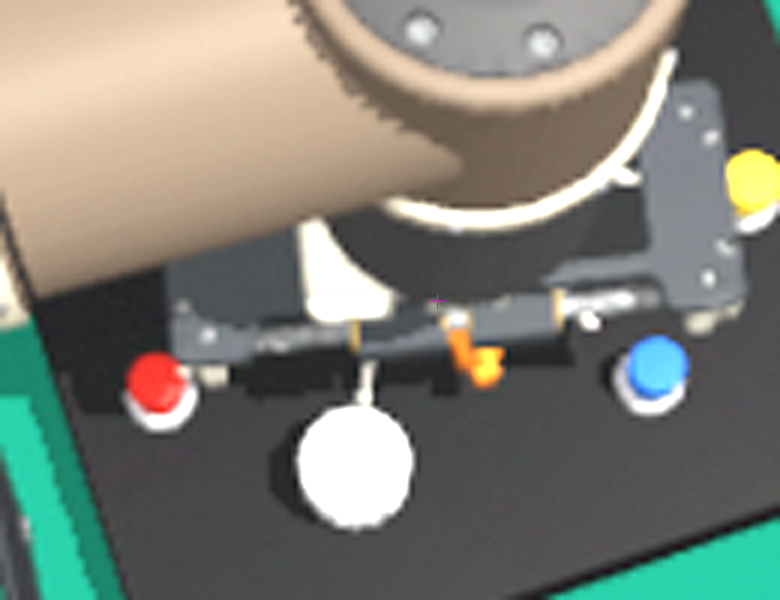

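```bash
python3 - <<'E'
from h import *
from scipy.spatial.transform import Rotation as R
s=r.get_state(); p=s['tcp_pos']; M=R.from_euler('xyz',s['eef_rot'],degrees=True).as_matrix()
print(s['contact_force'],s['moment'],s['joint_torque'].round(2))
for n,o in(('side',(200,160)),('top',(220,170))):
    im=r.capture(n); x,y=o; c=np.ascontiguousarray(im[y:y+100,x:x+130,::-1]); c=cv2.resize(c,None,fx=6,fy=6,interpolation=cv2.INTER_CUBIC)
    c=np.clip(c.astype(float)*1.5,0,255).astype('uint8')
    def pt(P): return tuple(int(v) for v in ((proj(n,P)[0]-o)*6+3))
    def box(hx,hy,z0,z1,col):
        for z in(z0,z1):
            cs=[pt(p+M@np.array([a*hx,b*hy,z])) for a,b in((1,1),(1,-1),(-1,-1),(-1,1))]
            cv2.polylines(c,[np.array(cs)],True,col,1)
    box(.0965,.039,-.066,-.1,(255,0,255)); box(.01,.0095,0,-.06,(0,255,255)); box(.021,.0095,0,-.06,(255,255,0))
    cv2.imwrite(f'pics/c4{n}.png',c)
E
```

```text
[0.1452461  0.32302516 1.13809641] [-0.08215453 -0.00688987  0.0193781 ] [  0.13 -48.7   25.24   5.92   0.11  -0.  ]
```

View pics/c4side.png

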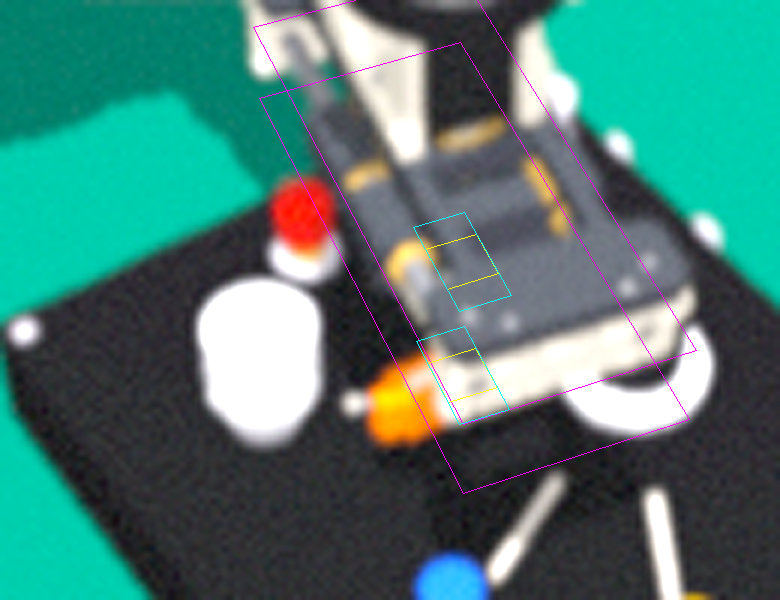

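View pics/c4top.png

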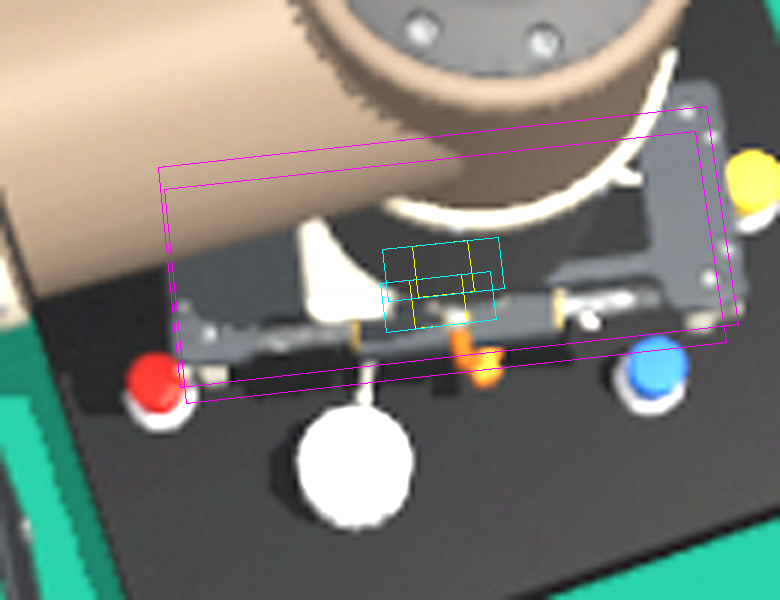

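The arm is not moving although the TCP should already overlap it, so the finger and the reported TCP disagree somewhere. I'll back off and check where the fingertip really is.

>>> step_arm([
  [0,0,0,8,-2,0,-1],
  [0,0,0,12,-2,0,-1],
  [0,0,0,12,-2,0,-1],
  [0,0,0,12,-2,-10,-1],
  [0,0,0,0,0,-20,-1],
  [0,0,0,0,0,-30,-1],
  [0,0,0,0,20,-30,-1],
  [0,0,0,0,30,-30,-1],
  [0,0,0,0,30,-10,-1],
  [0,0,0,0,0,0,-1],
])

```text
time_s: 6.1
tcp_pos: [0.5118, -0.105, 0.2383]
eef_rot: [-179.6, -0.2, -84.4]
contact_force: [0.7, -0.1, 1.3]
gripper_width: 0.0004
```

```bash
cat > chk.py <<'E'
from h import *
import sys
from scipy.spatial.transform import Rotation as R
s=r.get_state(); p=s['tcp_pos']; M=R.from_euler('xyz',s['eef_rot'],degrees=True).as_matrix(); print(p,s['eef_rot'])
for n in('side','top'):
    im=r.capture(n); u0=proj(n,p)[0]; x,y=[int(max(0,v)) for v in u0-[65,60]]; c=np.ascontiguousarray(im[y:y+100,x:x+130,::-1]); c=cv2.resize(c,None,fx=6,fy=6,interpolation=cv2.INTER_CUBIC)
    c=np.clip(c.astype(float)*1.5,0,255).astype('uint8'); cv2.imwrite(f'pics/{sys.argv[1]}{n}raw.png',c)
    o=(x,y)
    def pt(P): return tuple(int(v) for v in ((proj(n,P)[0]-o)*6+3))
    def box(hx,hy,z0,z1,col):
        for z in(z0,z1):
            cs=[pt(p+M@np.array([a*hx,b*hy,z])) for a,b in((1,1),(1,-1),(-1,-1),(-1,1))]
            cv2.polylines(c,[np.array(cs)],True,col,1)
    box(.0965,.039,-.066,-.1,(255,0,255)); box(.021,.0095,0,-.06,(255,255,0))
    cv2.imwrite(f'pics/{sys.argv[1]}{n}.png',c)
E
python3 chk.py d5
```

```text
[ 0.51178065 -0.10498793  0.23830432] [-179.58537569   -0.24824806  -84.36810549]
```

View pics/d5side.png

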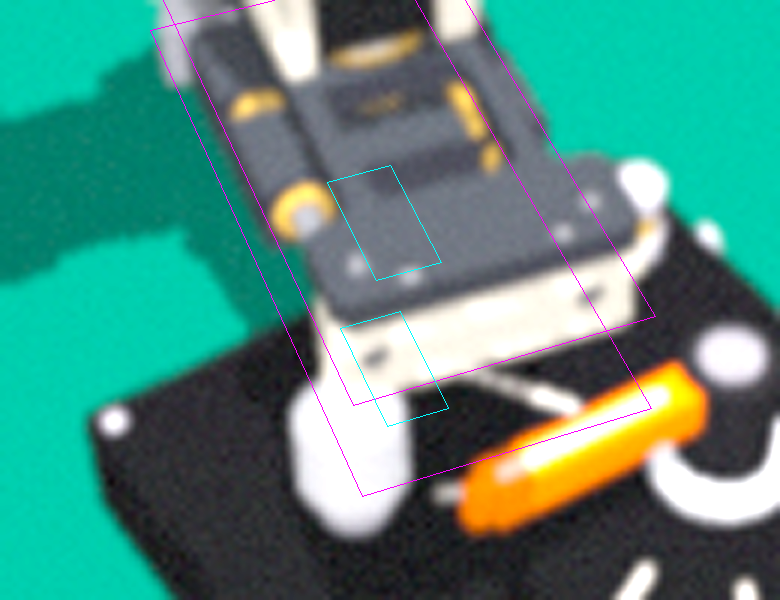

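View pics/d5top.png

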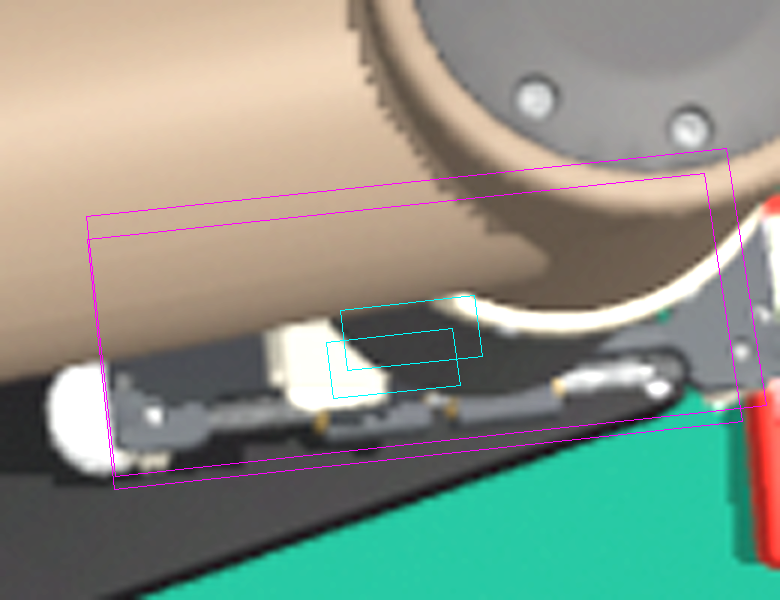

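>>> step_arm([
  [0,0,0.145,0,0,0,-1],
  [0,0,0.145,0,0,0,-1],
  [0,0,0.145,0,0,0,-1],
  [0,0,0.145,0,0,0,-1],
  [0,0,0.145,0,0,0,-1],
  [0,0,0.145,0,0,0,-1],
  [0,0,0.145,0,0,0,-1],
  [0,0,0.145,0,0,0,-1],
  [0,0,0.145,0,0,0,-1],
  [0,0,0.145,0,0,0,-1],
])

```text
time_s: 7.2
tcp_pos: [0.5191, -0.1083, 0.2295]
eef_rot: [-179.7, -0.5, -170.2]
contact_force: [0.1, -0.3, 0.3]
gripper_width: 0.0005
```

```bash
python3 chk.py d6
```

```text
[ 0.51907066 -0.10833219  0.22948022] [-179.73122374   -0.47923682 -170.16812018]
```

View pics/d6side.png

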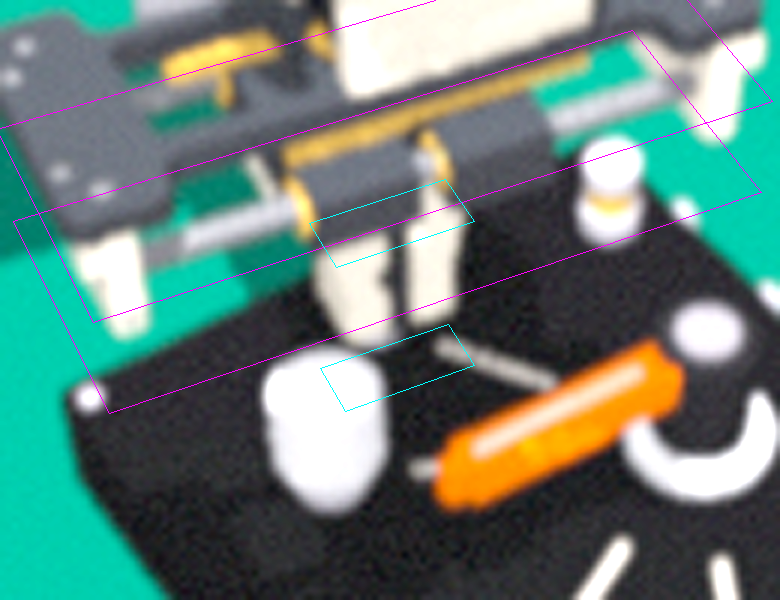

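View pics/d6top.png

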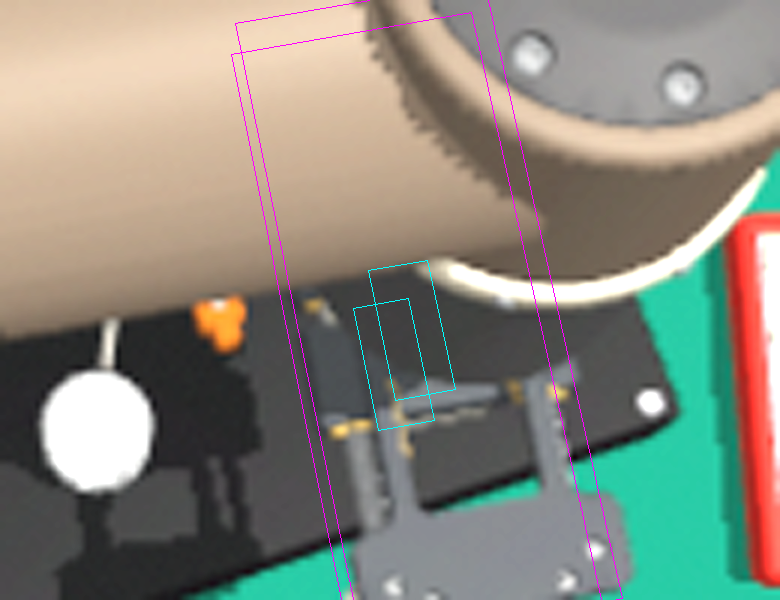

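In this orientation the fingers are visible. Their ends sit about 7 px (roughly 20 mm) above the predicted TCP, at the grasp point, so the previous pass went over the arm's top. I'll use a lower TCP and keep this orientation so the fingertip stays in sight.

```bash
python3 -c "
from h import *
print(r.grasp_offset)
todelta([.585,-.092,.15])"
```

```text
0.0188
t 7.3 tcp [ 0.519  -0.1083  0.2294] rot [-179.73   -0.49 -169.95] F [-0.37 -0.4  -0.02] w 0.0005 joints [  9.6   6.1 -15.    0.3 -69.3   0.3]
delta mm [-68.5   4.9  78.8]
```

>>> step_arm([
  [0,0,0.12,0,0,0,-1],
  [0,0,0,-15,2,5,-1],
  [0,0,0,-20,3,10,-1],
  [0,0,0,-20,4,15,-1],
  [0,0,0,-8,4,20,-1],
  [0,0,0,0,1,20,-1],
  [0,0,0,0,0,5,-1],
  [0,0,0,0,0,0,-1],
])

```text
time_s: 8.1
tcp_pos: [0.5889, -0.091, 0.1464]
eef_rot: [-179.6, -0.7, -174.6]
contact_force: [-0.1, -0.4, -1.0]
gripper_width: 0.0006
```

```bash
python3 chk.py d7;  python3 -c "
from h import *
todelta([.585,-.092,.15])"
```

```text
[ 0.58888083 -0.09103222  0.14641485] [-179.63391448   -0.70426697 -174.59046622]
t 8.2 tcp [ 0.5891 -0.091   0.1476] rot [-179.64   -0.6  -174.68] F [-0.09 -0.6   0.6 ] w 0.0006 joints [ 10.2  15.9 -13.8   0.4 -60.9  -5.1]
delta mm [ 4.2 -0.6 -2.3]
```

View pics/d7side.png

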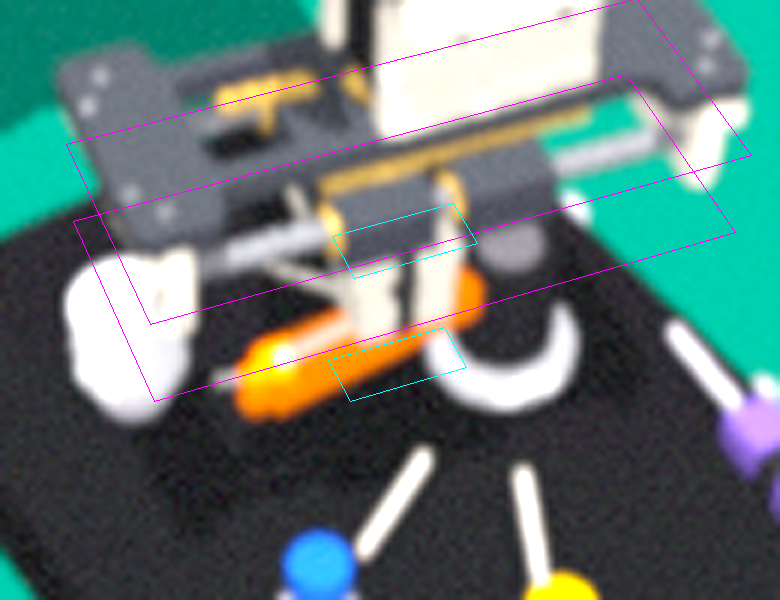

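>>> step_arm([
  [0,0,0,0,0,15,-1],
  [0,0,0,0,0,20,-1],
  [0,0,0,0,0,17,-1],
  [0,0,0,0,0,8,-1],
  [0,0,0,0,0,0,-1],
])

```text
time_s: 8.7
tcp_pos: [0.5932, -0.0919, 0.0932]
eef_rot: [-179.6, 0.1, -174.3]
contact_force: [-0.1, -0.5, 0.9]
gripper_width: 0.0003
```

```bash
python3 chk.py d8;  python3 -c "
from h import *
todelta([.585,-.062,.083])"
```

```text
[ 0.593244   -0.09185545  0.09318933] [-1.79602481e+02  7.63288929e-02 -1.74341801e+02]
t 8.8 tcp [ 0.594  -0.0918  0.0942] rot [-1.7959e+02  1.7000e-01 -1.7434e+02] F [0.5  0.74 0.28] w 0.0005 joints [ 10.1  18.7 -17.6   0.5 -53.6  -4.8]
delta mm [ 6.  30.6 11. ]
```

View pics/d8sideraw.png

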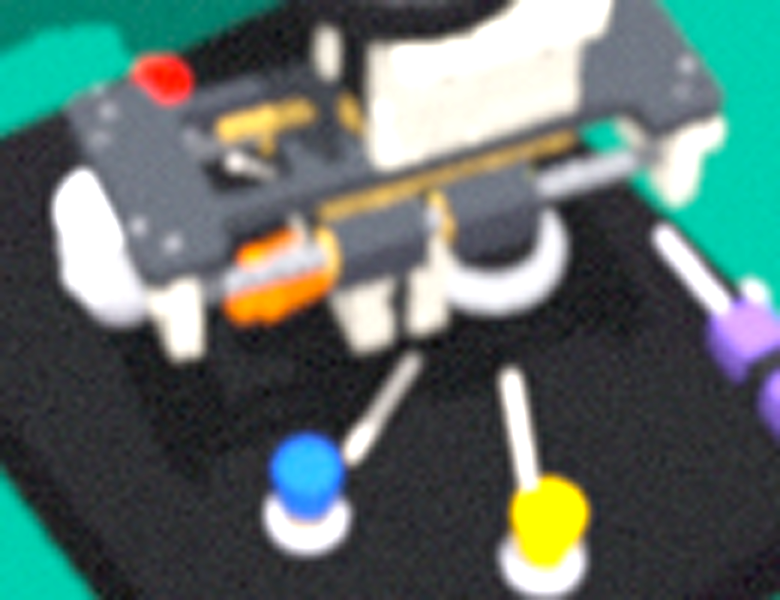

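>>> step_arm([
  [0,0,0,3,0,6,-1],
  [0,0,0,3,0,5,-1],
  [0,0,0,0,5,1,-1],
  [0,0,0,0,5,1,-1],
  [0,0,0,0,5,1,-1],
  [0,0,0,0,5,0,-1],
  [0,0,0,0,0,0,-1],
])

```text
time_s: 9.5
tcp_pos: [0.5867, -0.0709, 0.0818]
eef_rot: [-179.6, 0.4, -174.3]
contact_force: [-0.1, -1.2, 0.0]
gripper_width: 0.0006
```

```bash
python3 chk.py d9;  python3 -c "
from h import *
todelta([.585,-.062,.083])"
```

```text
[ 0.58665663 -0.07090528  0.08180398] [-179.56880437    0.38977218 -174.29301192]
t 9.6 tcp [ 0.5869 -0.0711  0.0818] rot [-179.58    0.42 -174.31] F [-0.22 -0.15  0.75] w 0.0003 joints [ 12.3  18.5 -19.9   0.6 -51.3  -7. ]
delta mm [ 1.   9.3 -1.3]
```

View pics/d9sideraw.png

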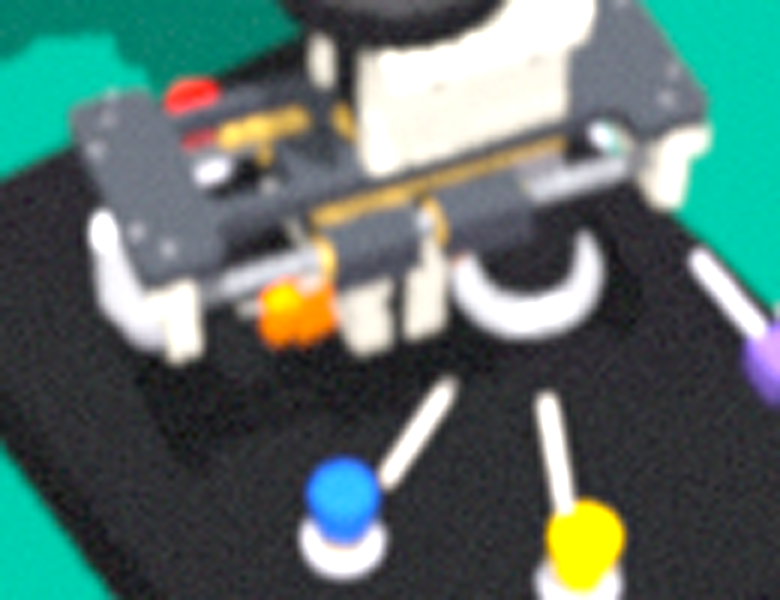

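View pics/d9topraw.png

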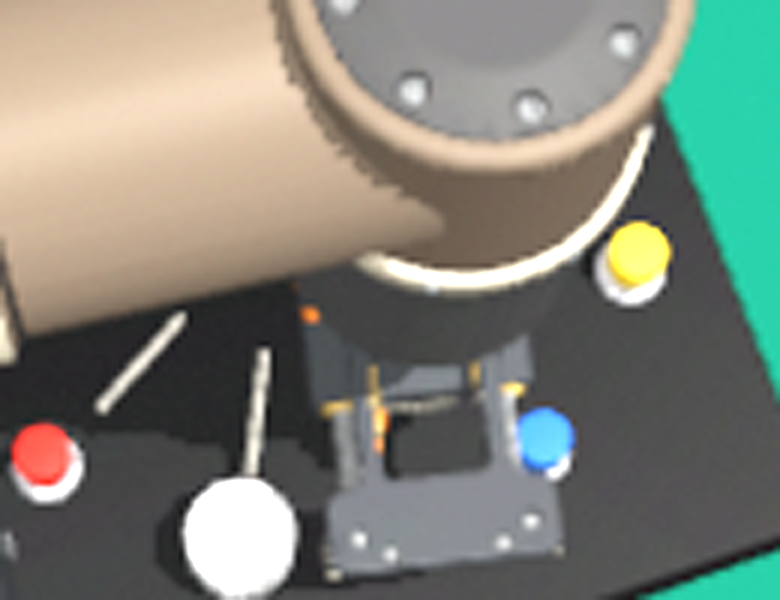

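>>> step_arm([
  [0,0,0,0,5,0,-1],
  [0,0,0,0,5,0,-1],
  [0,0,0,0,5,0,-1],
  [0,0,0,0,5,0,-1],
  [0,0,0,0,0,0,-1],
])

```text
time_s: 10.1
tcp_pos: [0.583, -0.0513, 0.0815]
eef_rot: [-179.5, 0.2, -174.4]
contact_force: [-1.6, -1.4, 0.2]
gripper_width: 0.0006
```

```bash
python3 chk.py d10;  python3 tip.py pics/a10
```

```text
[ 0.58295336 -0.05134567  0.08147061] [-179.49480703    0.20920896 -174.369774  ]
t 10.2 tcp [ 0.5832 -0.0514  0.0815] rot [-179.52    0.24 -174.38] F [-1.21 -1.7   0.28] w 0.0003 joints [ 14.5  18.1 -20.5   0.7 -51.2  -9.2]
delta mm [  3.7  25.3 -19.8]
-0.02 [[301.  233.7]] [[263.6 229.7]]
-0.1 [[297.1 234.8]] [[261.5 226.8]]
-0.2 [[292.2 235.6]] [[259.3 223.2]]
-0.3 [[287.1 236. ]] [[257.6 219.4]]
-0.4 [[282.1 235.9]] [[256.4 215.5]]
-0.45 [[279.6 235.7]] [[256.1 213.6]]
[] offset 240,190
```

View pics/d10sideraw.png

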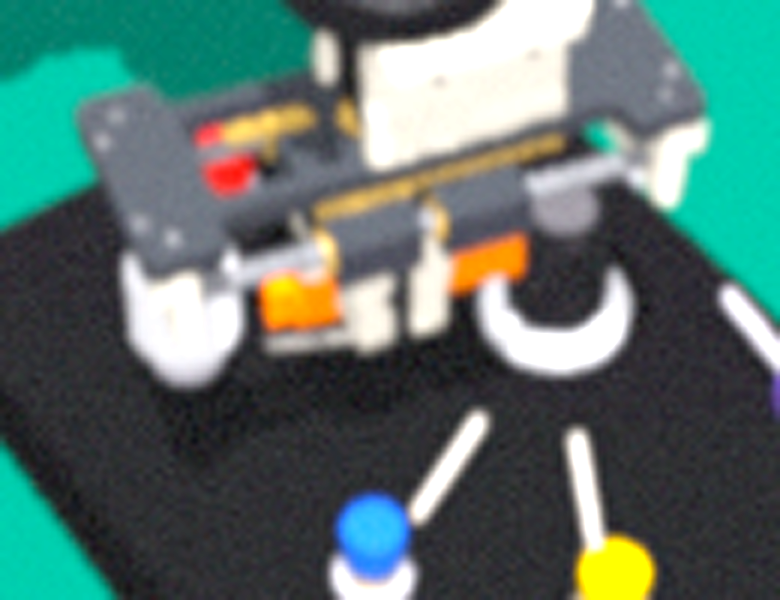

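View pics/d10topraw.png

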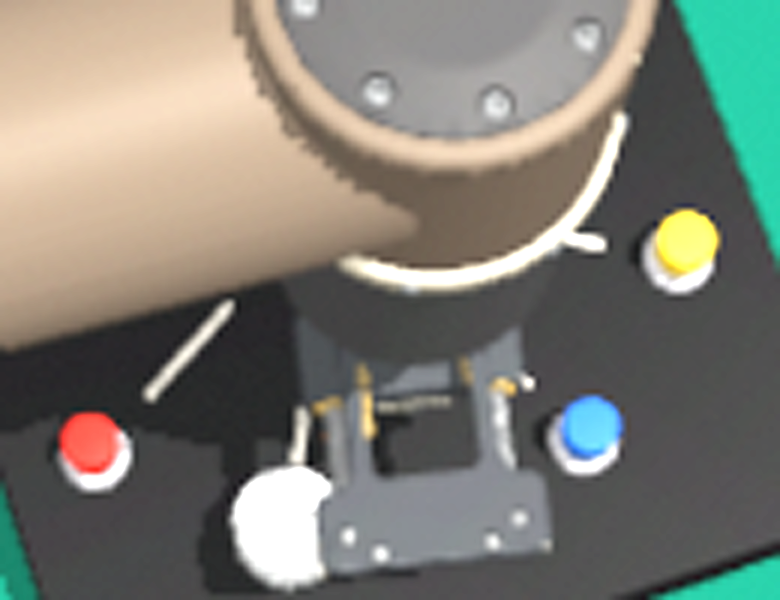

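Contact is made and the arm is turning, with the finger beside its near flank. I'll continue a little and measure the tip.

>>> step_arm([
  [0,0,0,0,4,0,-1],
  [0,0,0,0,4,0,-1],
  [0,0,0,0,0,0,-1],
])

```text
time_s: 10.6
tcp_pos: [0.5827, -0.0437, 0.0814]
eef_rot: [-179.5, 0.2, -174.4]
contact_force: [-0.8, -1.6, 0.7]
gripper_width: 0.0005
```

```bash
python3 tip.py pics/a11; python3 - <<'E'
from h import *
im=r.capture('side'); print([b for b in blobs(im[190:260,240:330].copy(),(8,180,100),(20,255,255),5)],'offset 240,190')
c=cv2.resize(im[185:255,225:325,::-1],None,fx=8,fy=8,interpolation=cv2.INTER_CUBIC)
for a,u in((-.02,(263.6,229.7)),(-.2,(259.3,223.2)),(-.3,(257.6,219.4)),(-.45,(256.1,213.6))): cv2.drawMarker(c,tuple(int(v) for v in ((np.array(u)-[225,185])*8+4)),(255,0,255),cv2.MARKER_CROSS,10,1)
cv2.imwrite('pics/e11.png',c)
E
```

```text
t 10.6 tcp [ 0.5827 -0.0437  0.0814] rot [-179.49    0.25 -174.43] F [-0.82 -1.64  0.68] w 0.0005 joints [ 15.3  18.  -20.7   0.7 -51.1 -10.1]
delta mm [  3.9  17.5 -19.7]
-0.02 [[301.  233.7]] [[263.6 229.7]]
-0.1 [[297.1 234.8]] [[261.5 226.8]]
-0.2 [[292.2 235.6]] [[259.3 223.2]]
-0.3 [[287.1 236. ]] [[257.6 219.4]]
-0.4 [[282.1 235.9]] [[256.4 215.5]]
-0.45 [[279.6 235.7]] [[256.1 213.6]]
[([38, 39, 3, 4, 8], [39.4, 40.2])] offset 240,190
[([47, 17, 13, 10, 93], [53.2, 21.5]), ([15, 23, 13, 8, 88], [21.5, 26.5])] offset 240,190
```

View pics/e11.png

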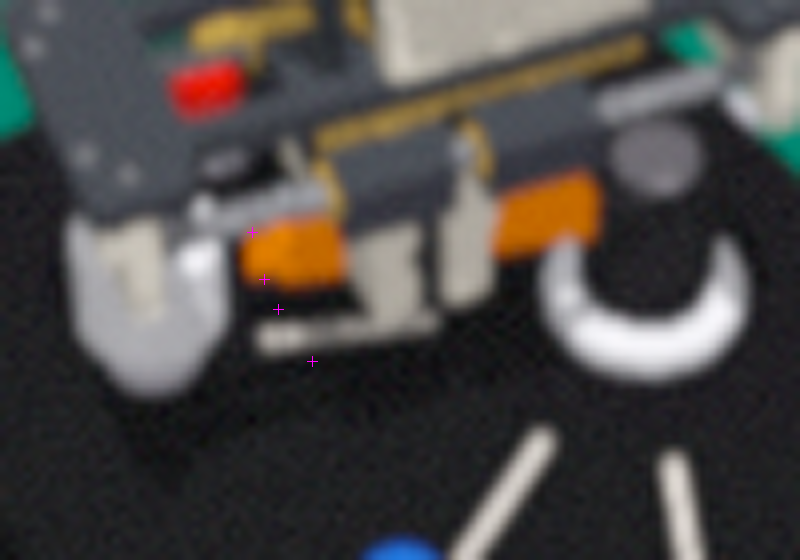

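The tip is at about side pixel (256,217), which gives roughly -0.38 rad. About 4 mm more push is needed, then I'll back off and look.

>>> step_arm([
  [0,0,0,0,3,0,-1],
  [0,0,0,0,1,0,-1],
  [0,0,0,0,0,0,-1],
  [0,0,0,0,-4,0,-1],
  [0,0,0,0,-8,0,-1],
  [0,0,0,0,-10,-1,-1],
  [0,0,0,0,-5,-10,-1],
  [0,0,0,0,0,-25,-1],
  [0,0,0,0,0,-35,-1],
  [0,0,0,0,0,-30,-1],
])

```text
time_s: 11.75
tcp_pos: [0.5832, -0.069, 0.1833]
eef_rot: [-179.6, -0.1, -174.5]
contact_force: [0.7, 0.4, 1.1]
gripper_width: 0.0001
```

>>> step_arm([
  [0,0,0,-5,-40,-10,-1],
  [0,0,0,-5,-40,0,-1],
  [0,0,0,-5,-40,0,-1],
  [0,0,0,0,-40,0,-1],
  [0,0,0,0,-20,0,-1],
  [0,0,0,0,0,0,-1],
])

```text
time_s: 12.35
tcp_pos: [0.6207, -0.2558, 0.2086]
eef_rot: [-179.4, 0.9, -174.4]
contact_force: [-0.7, -0.1, -0.8]
gripper_width: 0.0001
```

```bash
python3 - <<'E'
from h import *
todelta([.541,.334,.18])
im=r.capture('top'); c=cv2.resize(im[140:290,205:385,::-1],None,fx=4,fy=4,interpolation=cv2.INTER_CUBIC); cv2.imwrite('pics/f12t.png',c)
im=r.capture('side'); c=cv2.resize(im[165:335,190:385,::-1],None,fx=3.5,fy=3.5,interpolation=cv2.INTER_CUBIC); cv2.imwrite('pics/f12s.png',c)
E
```

```text
t 12.35 tcp [ 0.6207 -0.2558  0.2086] rot [-179.43    0.92 -174.38] F [-0.73 -0.12 -0.8 ] w 0.0001 joints [ -5.6  19.3  -0.6   0.4 -69.1  11. ]
delta mm [ 22.1 595.   22.4]
```

View pics/f12t.png

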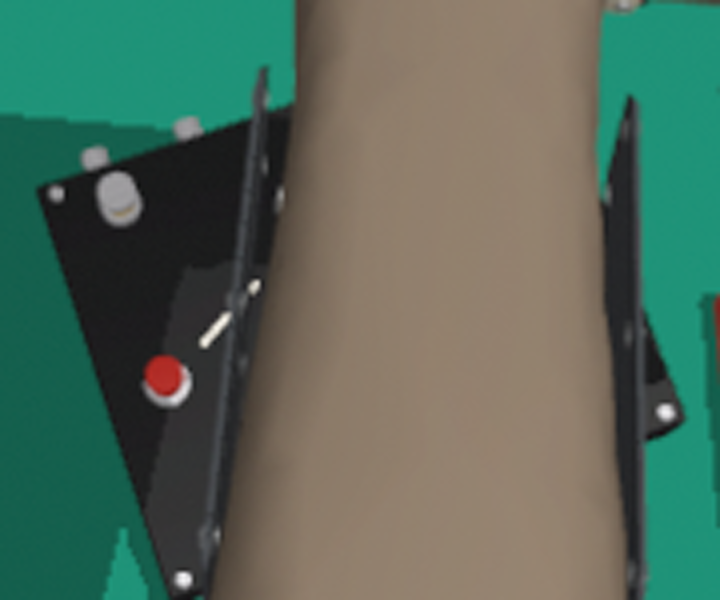

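View pics/f12s.png

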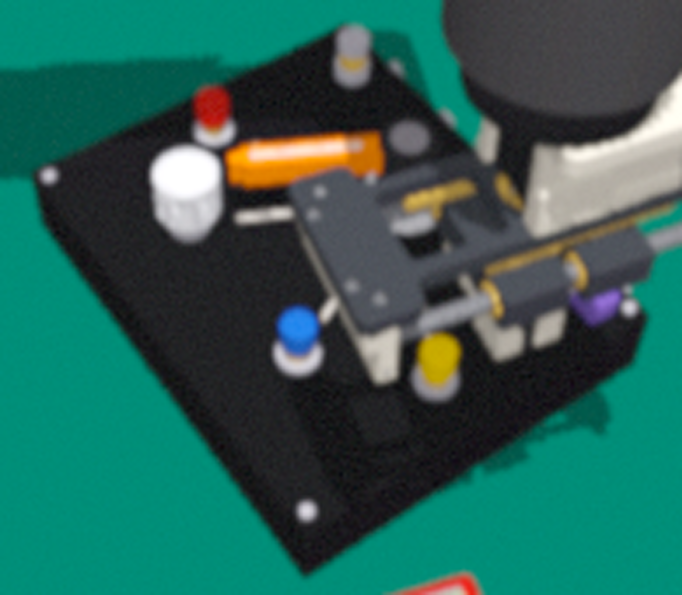

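The side view shows the arm close to the load's direction. I'll move over towards the button, which also clears the top view.

>>> step_arm([
  [0,0,0,1,40,0,-1],
  [0,0,0,1,40,0,-1],
  [0,0,0,1,40,0,-1],
  [0,0,0,1,40,0,-1],
  [0,0,0,2,40,0,-1],
  [0,0,0,2,40,0,-1],
  [0,0,0,2,40,0,-1],
  [0,0,0,2,40,0,-1],
  [0,0,0,2,40,0,-1],
  [0,0,0,2,40,0,-1],
])

```text
time_s: 13.45
tcp_pos: [0.558, 0.162, 0.2092]
eef_rot: [-179.6, 1.2, -174.1]
contact_force: [1.2, 0.3, 1.2]
gripper_width: 0.0002
```

>>> step_arm([
  [0,0,0,2,40,0,-1],
  [0,0,0,2,40,0,-1],
  [0,0,0,2,40,0,-1],
  [0,0,0,2,30,0,-1],
  [0,0,0,0,10,0,-1],
  [0,0,0,0,0,0,-1],
])

```text
time_s: 14.05
tcp_pos: [0.5243, 0.3364, 0.2116]
eef_rot: [-179.9, 1.4, -173.2]
contact_force: [-0.6, -1.3, 0.4]
gripper_width: 0.0004
```

```bash
python3 - <<'E'
from h import *
todelta([.541,.334,.15])
im=r.capture('top'); c=cv2.resize(im[140:290,205:385,::-1],None,fx=4,fy=4,interpolation=cv2.INTER_CUBIC); cv2.imwrite('pics/f13t.png',c)
im=r.capture('side'); c=cv2.resize(im[165:335,190:385,::-1],None,fx=3.5,fy=3.5,interpolation=cv2.INTER_CUBIC); cv2.imwrite('pics/f13s.png',c)
E
```

```text
t 14.05 tcp [0.5243 0.3364 0.2116] rot [-179.87    1.41 -173.24] F [-0.64 -1.32  0.36] w 0.0004 joints [ 51.3  14.6  -7.1   1.2 -67.3 -45. ]
delta mm [-14.8  -4.2  62. ]
```

View pics/f13t.png

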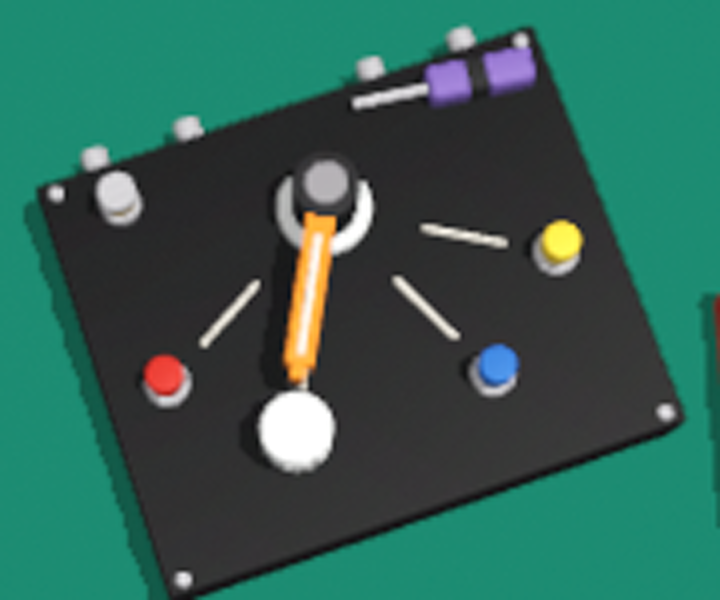

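View pics/f13s.png

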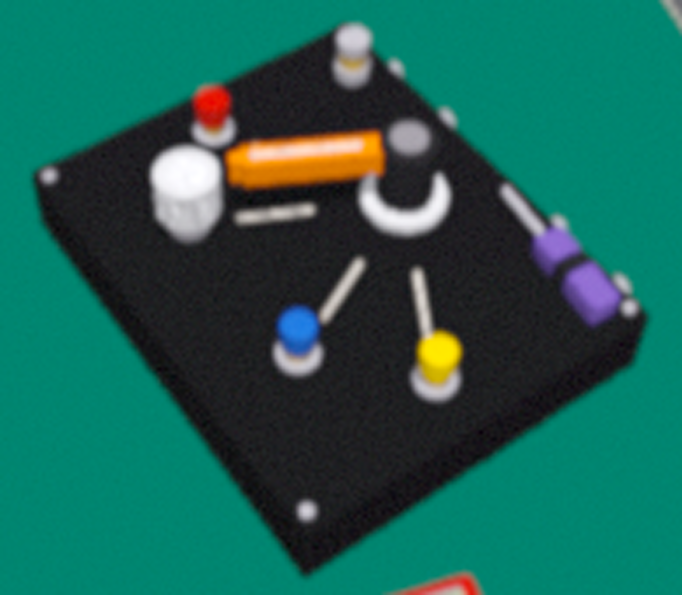

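```bash
python3 - <<'E'
from h import *
q=np.load('q.npy'); c,s=np.cos(q[2]),np.sin(q[2]); hf=q[:2]+np.array([c,s])*.06
T=lambda p,z: back('top',np.array(p)/4+[205,140]-.375,z)[:2]
S=lambda p,z: back('side',np.array(p)/3.5+[190,165]-.36,z)[:2]
for F,h,a,b,tip,l in((T,(326,182),(319.5,232),(303,350),(297.5,374),(296,429)),(S,(408,137),(365,145),(248,154),(229,168),(187,170))):
    hub=F(h,.12); tp=F(tip,.107); A=F(a,.116);B=F(b,.116);Ld=F(l,.11)
    d=tp-hub; aim=hub+d/np.hypot(*d)*.14; d2=B-A; aim2=hub+d2/np.hypot(*d2)*.14
    ang=lambda d:(np.arctan2(-d[1],-d[0])-q[2]+np.pi)%(2*np.pi)-np.pi
    print('r tip',np.hypot(*d),'aim err tip',(aim-Ld)*1000,'line',(aim2-Ld)*1000,'angles',ang(d),ang(d2),'load',ang(Ld-hub))
E
```

```text
r tip 0.10956372842917599 aim err tip [1.5757103  3.62799508] line [1.3460366  2.13159633] angles -0.47876889611616535 -0.4679551162922104 load -0.4516067185944701
r tip 0.11242867313280441 aim err tip [-1.34606725  1.21877798] line [-0.8127847   4.49550929] angles -0.4705431698903828 -0.4942568906827729 load -0.46328827192512634
```

Both views put the aim point within about 4 mm of the load (pointer about -0.475 rad), and the bystanders have not moved. Next is the button.

>>> step_arm([
  [0,0,0,-7,-2,20,-1],
  [0,0,0,-7,-1,30,-1],
  [0,0,0,-2,0,30,-1],
  [0,0,0,0,0,30,-1],
  [0,0,0,0,0,15,-1],
  [0,0,0,0,0,0,-1],
])

```text
time_s: 14.75
tcp_pos: [0.5474, 0.3257, 0.087]
eef_rot: [180.0, 1.6, -173.8]
contact_force: [-0.6, -1.5, -0.7]
gripper_width: 0.0005
```

```bash
python3 chk.py g1; python3 -c "
from h import *
todelta([.541,.334,.06])"
```

```text
[0.54736979 0.32565458 0.08699668] [ 179.95971801    1.62938534 -173.78116108]
t 14.85 tcp [0.5484 0.327  0.0895] rot [ 179.85    1.8  -173.74] F [-0.03 -0.62  0.26] w 0.0004 joints [ 49.   21.3 -14.7   1.4 -52.6 -43.6]
delta mm [ 7.5  7.7 29.3]
```

View pics/g1sideraw.png

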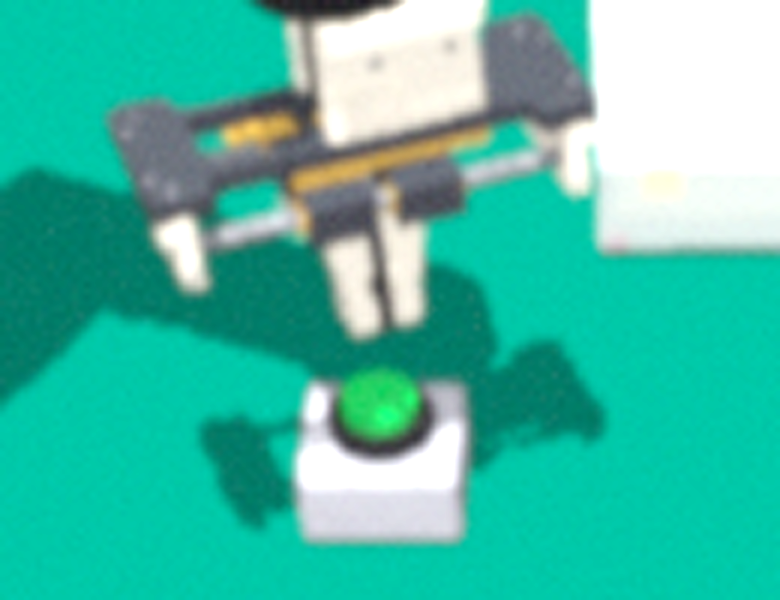

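>>> step_arm([
  [0,0,0,4,4,10,-1],
  [0,0,0,3,3,10,-1],
  [0,0,0,0,0,8,-1],
  [0,0,0,0,0,0,-1],
])

```text
time_s: 15.25
tcp_pos: [0.5426, 0.3348, 0.0631]
eef_rot: [179.6, 2.1, -173.8]
contact_force: [0.0, 0.3, -0.1]
gripper_width: 0.0006
```

```bash
python3 chk.py g2; python3 -c "
from h import *
todelta([.541,.334,.04])"
```

```text
[0.54264591 0.33479997 0.06311182] [ 179.61309138    2.07855029 -173.78243899]
t 15.35 tcp [0.5432 0.3351 0.0641] rot [ 179.58    2.14 -173.77] F [ 0.25 -0.71  0.41] w 0.0004 joints [ 49.9  22.6 -16.7   1.6 -48.9 -44.7]
delta mm [ 3.3 -1.1 24. ]
```

View pics/g2sideraw.png

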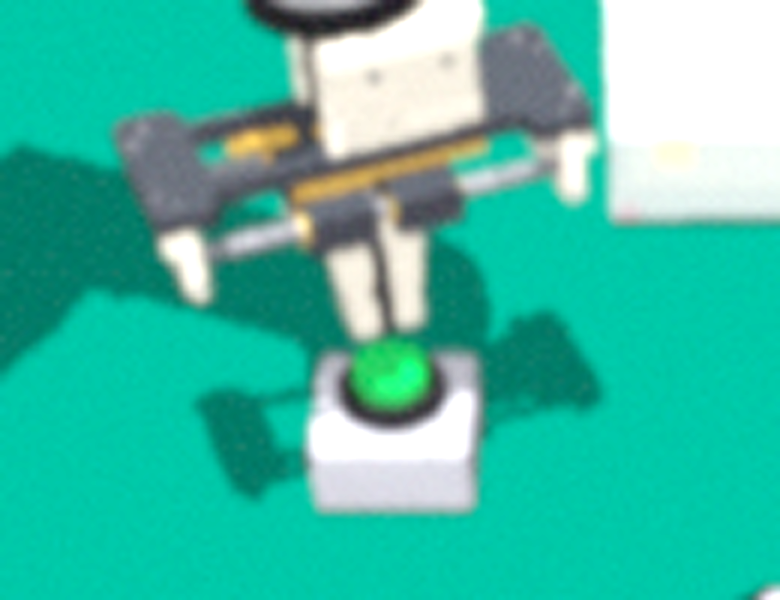

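The tips are about 40 zoomed px above the button centre and aligned with it. I'll lower to just above, then press in small steps.

>>> step_arm([
  [0,0,0,1,-1,6,-1],
  [0,0,0,1,0,6,-1],
  [0,0,0,0,0,4,-1],
  [0,0,0,0,0,0,-1],
])

```text
time_s: 15.75
tcp_pos: [0.5422, 0.3345, 0.0474]
eef_rot: [179.5, 2.2, -173.8]
contact_force: [-0.2, 0.3, 0.3]
gripper_width: 0.0003
```

>>> step_arm([
  [0,0,0,0,0,3,-1],
  [0,0,0,0,0,3,-1],
  [0,0,0,0,0,3,-1],
])

```text
time_s: 16.05
tcp_pos: [0.5429, 0.3348, 0.0381]
eef_rot: [179.5, 2.2, -173.8]
contact_force: [-1.8, -0.3, 2.1]
gripper_width: 0.0
```

>>> step_arm([
  [0,0,0,0,0,2,-1],
  [0,0,0,0,0,2,-1],
  [0,0,0,0,0,1,-1],
])

```text
time_s: 16.35
tcp_pos: [0.543, 0.3348, 0.0332]
eef_rot: [179.5, 2.2, -173.7]
contact_force: [-3.1, -0.4, 7.6]
gripper_width: 0.0007
```

```bash
python3 chk.py g3; python3 -c "
from h import *
todelta([.541,.334,.03])"
```

```text
[0.54296343 0.33479853 0.03320681] [ 179.53623167    2.22165789 -173.74304193]
t 16.45 tcp [0.543  0.3348 0.0334] rot [ 179.53    2.22 -173.74] F [-2.56 -1.12  5.29] w 0.0007 joints [ 49.9  24.5 -18.5   1.7 -45.1 -44.8]
delta mm [ 2.2 -0.6  3.3]
```

View pics/g3sideraw.png

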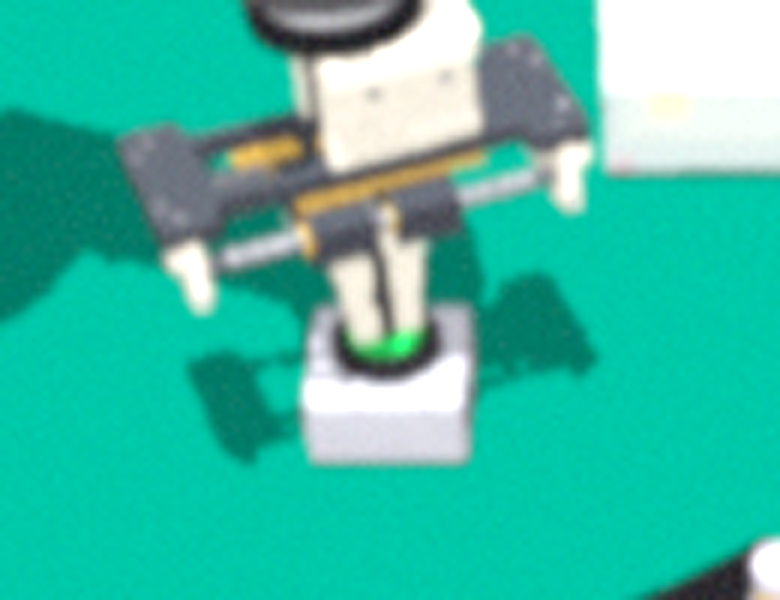

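>>> step_arm([
  [0,0,0,0,0,2,-1],
  [0,0,0,0,0,2,-1],
  [0,0,0,0,0,1.5,-1],
  [0,0,0,0,0,1.5,-1],
])

```text
time_s: 16.85
tcp_pos: [0.5431, 0.3349, 0.0332]
eef_rot: [179.5, 2.4, -173.6]
contact_force: [-6.2, -1.9, 12.1]
gripper_width: 0.0002
```

The button is bottomed: z stays at 0.0332 while the force rises to 12 N, about 6 mm past first contact. I'll lift off.

>>> step_arm([
  [0,0,0,0,0,1,-1],
  [0,0,0,0,0,-3,-1],
  [0,0,0,0,0,-6,-1],
  [0,0,0,0,0,-15,-1],
  [0,0,0,0,0,-30,-1],
  [0,0,0,0,0,-40,-1],
  [0,0,0,0,0,-30,-1],
  [0,0,0,0,0,-10,-1],
  [0,0,0,0,0,0,-1],
])

```text
time_s: 17.75
tcp_pos: [0.5375, 0.3327, 0.172]
eef_rot: [179.5, 2.3, -173.6]
contact_force: [0.3, 0.4, -0.9]
gripper_width: 0.0005
```

```bash
python3 - <<'E'
from h import *
todelta([.541,.334,.18])
t=r.capture('top'); s=r.capture('side')
a=cv2.resize(t[140:290,205:435,::-1],(690,450),interpolation=cv2.INTER_CUBIC); cv2.imwrite('pics/z_t.png',a)
cv2.imwrite('pics/z_s.png',s[:,:,::-1])
for n,im in(('top',t),('side',s)):
    o=cv2.imread(f'pics/{n}0.png')[:,:,::-1]; x=im.astype(int)-o
    print(n,{k:np.abs(x[b[0]:b[1],b[2]:b[3]]).max() for k,b in (dict(meter=(205,278,380,428),adapter=(180,200,226,244),screw=(148,170,292,342)) if n=='top' else dict(meter=(325,395,245,345),adapter=(168,193,282,300),screw=(215,265,330,372),btn=(125,165,205,245))).items()})
E
```

```text
t 17.75 tcp [0.5375 0.3327 0.172 ] rot [ 179.55    2.33 -173.64] F [ 0.27  0.42 -0.87] w 0.0005 joints [ 50.3  16.3 -10.3   1.5 -61.4 -44.6]
delta mm [-4.   1.  -7.9]
top {'meter': np.int64(5), 'adapter': np.int64(4), 'screw': np.int64(3)}
side {'meter': np.int64(27), 'adapter': np.int64(17), 'screw': np.int64(20), 'btn': np.int64(64)}
```

View pics/z_t.png

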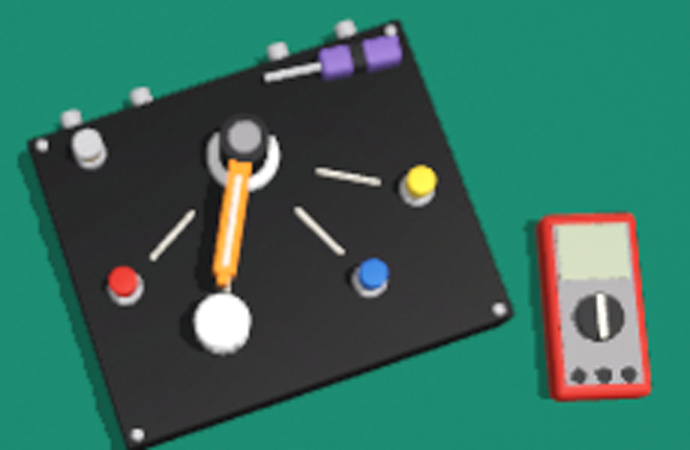

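View pics/z_s.png

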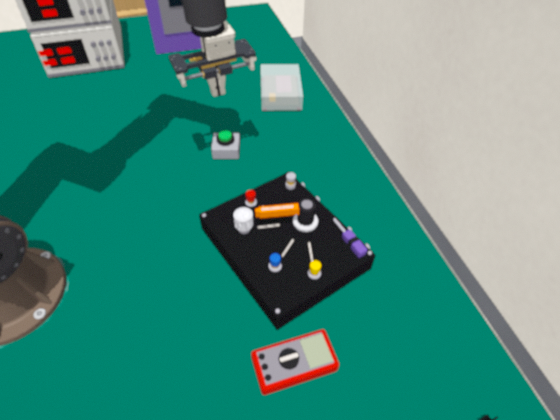

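The button is up again at (225,137), the arm points at the load, the bystanders are unchanged and the robot is clear. I'm handing the job in.

```bash
python3 -c "
from plant import r
print(r.close_job())"
```

```text
the job is handed in; nothing more can be done
None
```

The orange arm now points at the silver load, the green button was pressed fully down afterwards and has come back up, and the job is handed in (17.75 s of robot time). No verdict is given.

- **Arm:** I pushed it with the shut fingertips on one flank only, so it was never pinched. After I let go, both views put the aim point about 2–5 mm from the load's axis (limit 14 mm). The pointer angle reads about -0.47 to -0.49 rad, against -0.45 for the port.
- **Button:** It stopped moving about 6 mm past first contact while the force rose to 12 N. In the last side picture it is up again.
- **Bystanders:** The final pictures show the multimeter, adapter and screwdriver unchanged from the start, and the robot is clear of everything.

**What disagreed:** The visible fingertips sit about 18–20 mm above where the reported TCP puts them. My first push therefore passed over the arm without touching or moving it. I found this in the pictures and used a lower TCP for the real push and for the button.

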